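# Unscrew the hub cap from the label rewinder's spent core

## Task

The label rewinder on the bench has run one spindle empty: only a bare cardboard core is left on it. Unscrew the hub cap that clamps this bare core - its thread may be right-hand or left-hand and nothing shows which, so try it both ways - and lift it straight off, leaving the core standing on its platter. Finish still holding the cap in the gripper, upright and at rest, at least 5 cm above where it sat and touching nothing else; leave the finished roll with its own cap and everything else on the bench where it is.

Things in the scene. Friction and masses are not known exactly. Their poses are not given: they have to be found in the camera images.
- rewinder: White and grey label rewinder fixed to the bench, 290 (its x) x 520 mm (its y), deck 62 mm high. Origin: centre of its footprint on the bench; panel towards its -x. Two braked platters, 196 mm across, tops at z = 74 mm, spindles at x = 20, y = 115 and -115 mm: one has the bare core, the other the finished roll. Guide rollers at its front reach z = 126 mm
- cap_core_knob (a point): Knob centre of the hub cap over the bare core (the one to take off). Black, one piece, 63 mm tall, 0.10 to 0.19 kg: round fluted knob 50 mm across, 38 mm high; 47 mm skirt below it; at the bottom a flange 96 mm across, 4 mm thick. Point on the cap's axis, 44 mm above its underside, 19 mm below its top, 178 mm above the bench at the start; z up along the axis
- cap_core: Same cap; origin at centre of underside. Screwed down on a three-start quick thread, hand unknown. One way it meets a stop within 3 degrees; the other way it turns easily (about 0.1 N m), rises 3 mm over 54 degrees, lifts off straight up when 57 to 74 degrees from its start; second stop at 76. Pulled up sooner it is held after 1 mm. Raised 25 mm it is clear of its spindle
- core_mid (a point): Middle (half-way up, on the axis) of the bare cardboard core: a tube 85 mm outside, 77 mm inside, 60 mm high, standing loose around the platter's fixed hub, on either spindle; the cap's flange lies just over its top
- roll_mid (a point): Middle (half-way up, on the axis) of the finished roll of white labels, 170 mm across and 60 mm high, on the other spindle; stays as it is
- cap_roll: The identical hub cap on the finished roll; origin at the centre of its underside, z up; stays screwed down
- kraft_carton_mid (a point): Middle of a brown carton, 150 x 110 x 60 mm, loose on the bench; leave alone
- red_carton_mid (a point): Middle of a red carton with white spots, 170 x 120 x 85 mm, loose on the bench; leave alone
- spare_roll_mid (a point): Middle of a spare roll of labels, 120 mm across, 60 mm high, lying flat on the bench; leave alone
- cutter_mid (a point): Middle of a yellow carton cutter, 125 x 26 x 14 mm; leave alone
- marker_mid (a point): Middle of a white and blue marker pen, 125 x 18 x 18 mm; leave alone
Things that resemble listed ones, but are neither listed nor needed, are in the scene too. What is shaped like the part that bears core_mid but blue is not meant.

How it is judged (in metres and radians):
On the way:
1. the cap over the bare core has come free of its thread and off its spindle, gripped by the robot (z of cap_core in the frame of rewinder above 0.159 m and contact force between cap_core and the fingers above 0.5 N), for 0.2 s.
At the end, for the whole second after the job is handed in: The bare core's cap is held in the fingers, 45 mm or more above its seat, within 17 degrees of upright, at rest, touching nothing but the robot; core and roll stand on their platters within 12 mm of their start; the roll's cap is still screwed down (raised less than 4 mm) (z of cap_core in the frame of rewinder above 0.179 m and angle between cap_core's own z axis and vertical below 0.3 rad and contact force between cap_core and the fingers above 0.5 N and linear speed of cap_core below 0.03 m/s and contact force between cap_core and rewinder below 0.2 N and contact force between cap_core and cap_roll below 0.2 N and distance of each of core_mid, roll_mid from where it was at the start of the episode below 0.012 m and angle between core_mid's own z axis and vertical below 0.1 rad and z of cap_roll in the frame of rewinder below 0.138 m and contact force between cap_core and core below 0.2 N and contact force between cap_core and roll below 0.2 N and contact force between cap_core and spare_roll below 0.2 N and contact force between cap_core and kraft_carton below 0.2 N and contact force between cap_core and red_carton below 0.2 N); the arm keeps its last pose, push and grip.
It fails at once if another thing on the bench is pushed more than 20 mm (distance of any of kraft_carton_mid, red_carton_mid, spare_roll_mid, cutter_mid, marker_mid from where it was at the start of the episode above 0.02 m).
It fails at once if the finished roll's cap is loosened (raised 4 mm) (z of cap_roll in the frame of rewinder above 0.1384 m).
It fails at once if the finished roll is moved more than 12 mm (distance of roll_mid from where it was at the start of the episode above 0.012 m).
It also fails if it takes over 42 s, if anything falls off the work surface, if the arm or the gripper's body presses on something with over 40 N, if the wrist force passes 120 N, or if a joint passes its speed limit or range.

## Robot

A 6-joint arm with a two-finger parallel gripper is mounted at the origin on the work surface. World frame = base frame: x ahead of the robot, y to its left, z up, the work surface at z = 0. Lengths are in mm, angles in rad, forces in N, time in s.
With the tool pointing down it reaches from about 300 to 875 mm from the base axis. Payload 4.2 kg.
Tool frame: the origin (TCP) lies between the finger pads; the fingertips stand 17 mm ahead of it and the grasp point (between the pads) lies 2 mm behind it (arm.tip_reach is the z of the fingertips in the tool frame, in mm); z points along the fingers, y is the line along which they close (so a half turn about z gives the same grasp; the last joint's range is limited). The gripper opens to 85 mm and grips with 20 to 120 N. Pads are 22 mm wide; open, the fingers measure 114 mm over their backs; the gripper's body (76 mm by 85 mm) begins 54 mm behind the grasp point. The pads swing forward as they close: fully open they stand 13 mm farther back than shut.
Start: joints at [1.128, 0.32, 1.565, -0, 1.257, -0.02], TCP at [235.934, 524.38, 248.338] pointing down, gripper open.
Joint ranges: [-3.11, 3.11], [-0.84, 2.01], [0.21, 2.61], [-1.34, 4.49], [0.05, 2.63], [-2.56, 2.56]. Speed limits (rad/s): [2.57, 2.57, 3.14, 3.14, 3.14, 3.14].

## Interface

Orientations are given as a 3x3 rotation matrix whose columns are the frame's x, y, z axes.
In Python, from station import arm, viewer, ticket gives the robot as it stands.
- The arm moves only by the tool apply_moves, never from a script. Its arguments are lists of equal length, an entry for each row: "xyz": the shift along the tool's x, y, z in mm, a list of three; "yaw": the turn about the tool's z in rad. In form: {"xyz": [[dx, dy, dz], ...], "yaw": [yaw, ...]}. A call has exactly 5 rows; each row is the pose to reach, as a shift and turn from the pose commanded when the call began, along the tool's axes at that moment; what a row does not reach only later rows make up. A row lasts 1/8 s, in which the tool goes at most 62.5 mm and 10.7 degrees, less where a joint would pass 70% of its speed; a pose out of reach is approached as far as the arm can. A call with a gripper value outside its range is refused whole. "hand" is the opening in per cent of the stroke, from 0 (shut) to 100 (fully open), set as the call begins (left out, the last holds). The fingers move at their own pace and stop on an object; the grip force is fixed at half the most. Time passes only in rows, so rows that repeat a pose let the fingers close, or fill a call up. It gives the time, the measured TCP pose, the force and the opening at its end, in the units of the state.
- arm.sense(): the state, without advancing time (a new reading comes with each control period).
- viewer.camera(name): name is "side" or "top"; returns the picture (400x640x3 uint8, red, green, blue); there is no depth.
- viewer.get_calibration(name): a dict with "K" (3x3 intrinsics, pixels), "R" (3x3) and "t" (3): a world point X has camera coordinates R X + t. Camera axes: x right, y down, z forward; pixel columns grow to the right and rows downward; lengths in mm; the calibration is good to about 2 mm. A picture is of the moment at which its call begins. get_calibration takes no time and is no camera call.
- ticket.job_done(): hands the job in, once; it reports no verdict.
The state is a dict: "time_s": time; "q": joint angles; "qd": joint speeds; "effort": joint torques, N m; "tcp_pos": TCP position; "tcp_rot": TCP orientation; "contact_force": force on the tool from outside, world axes, zero at the start; "torque": the same for the moment, N m; "opening": finger opening in mm.
Only numpy, scipy, OpenCV 4.12 (cv2) and the standard library are available. Lean on these libraries where they do the work, as an engineer would, in place of code of your own. Each camera call takes 0.05 s, during which the arm holds its last target. There are 200 camera calls.

## Working session

There is one attempt and no reset: what is moved stays moved. The work goes in short steps, Python scripts to look and compute and a tool call to move; the robot and the scene stay as the last step left them, time stands still between calls to the robot, and variables do not carry over. Pictures are saved under pics/ and viewed, on a budget of 10 in all, crops included, one or two more only if the job needs it, and the job is handed in when it is done.

Besides the shell and the picture viewer there is one more tool, called after "Request:" in YAML: its name, and indented under it one key for each argument. apply_moves: Moves the arm, as the interface text tells. Its arguments: {"type":"object","properties":{"xyz":{"type":"array","items":{"type":"array","items":{"type":"number"}}},"yaw":{"type":"array","items":{"type":"number"}},"hand":{"type":"number"}},"required":["xyz","yaw"]}

```bash
mkdir -p pics; python3 - <<'E'
from station import arm, viewer
import cv2
for n in("top","side"):
    cv2.imwrite(f"pics/{n}0.png",viewer.camera(n)[:,:,::-1]); c=viewer.get_calibration(n); print(n,c["K"].round(1).tolist(),c["R"].round(3).tolist(),c["t"].round(1).tolist())
s=arm.sense();print(s["time_s"],s["tcp_pos"],s["tcp_rot"],s["opening"],arm.tip_reach)
E
```

```text
top [[427.1, 0.0, 313.4], [0.0, 427.1, 199.1], [0.0, 0.0, 1.0]] [[-0.024, -1.0, -0.003], [-0.995, 0.024, -0.102], [0.102, 0.0, -0.995]] [54.4, 541.3, 1361.3]
side [[518.7, 0.0, 325.2], [0.0, 518.7, 196.4], [0.0, 0.0, 1.0]] [[-0.714, -0.7, 0.021], [-0.38, 0.362, -0.851], [0.588, -0.616, -0.524]] [416.4, 293.7, 1484.2]
0.1 [235.75031768 524.00266918 247.55350719] [[-9.11954565e-01  4.10290625e-01 -6.89544852e-04]
 [ 4.10291204e-01  9.11953356e-01 -1.48457302e-03]
 [ 1.97263505e-05 -1.63677733e-03 -9.99998660e-01]] 85.03227902450602 17.0
```

View pics/top0.png

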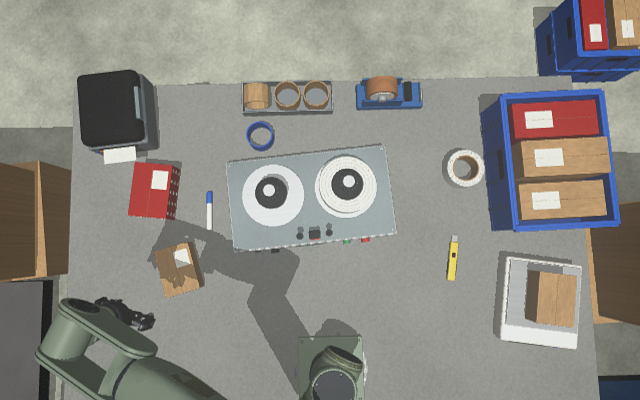

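View pics/side0.png

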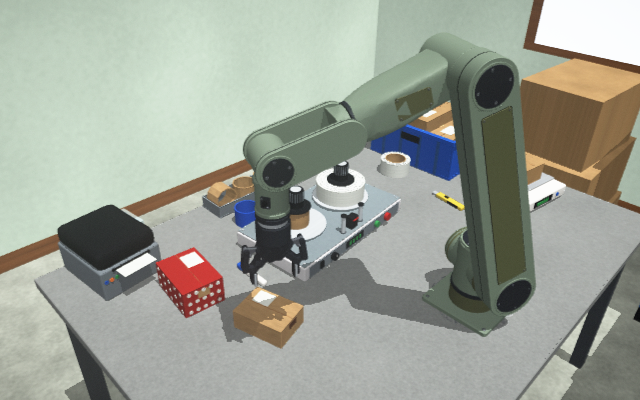

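Top view: two black caps, at (269,190) on the left platter and (347,181) on the right one. The side view shows brown cardboard under the left cap (297,205) and a white roll under the right (341,180), so the left one is meant. The blue ring at (260,135) is a decoy. I'll confirm in an enlarged crop.

```bash
cat > h.py <<'E'
import numpy as np, cv2
from station import arm, viewer
def ray(n,u,v,z):
    c=viewer.get_calibration(n);K,R,t=map(np.array,(c["K"],c["R"],c["t"]))
    o=-R.T@t; d=R.T@np.linalg.solve(K,[u,v,1]); return (o+d*(z-o[2])/d[2])
def proj(n,X):
    c=viewer.get_calibration(n);p=np.array(c["K"])@(np.array(c["R"])@np.array(X)+c["t"]);return p[:2]/p[2]
E
python3 - <<'E'
import cv2,numpy as np
a=cv2.imread("pics/top0.png")[150:250,225:400]; b=cv2.imread("pics/side0.png")[155:255,230:405]
f=lambda i:cv2.resize(i,None,fx=4.5,fy=4.5,interpolation=cv2.INTER_CUBIC)[:,:787]
o=np.vstack([f(a)[:300],f(b)[:300]]);cv2.imwrite("pics/crop1.png",o)
E
```

```text
(no output)
```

View pics/crop1.png

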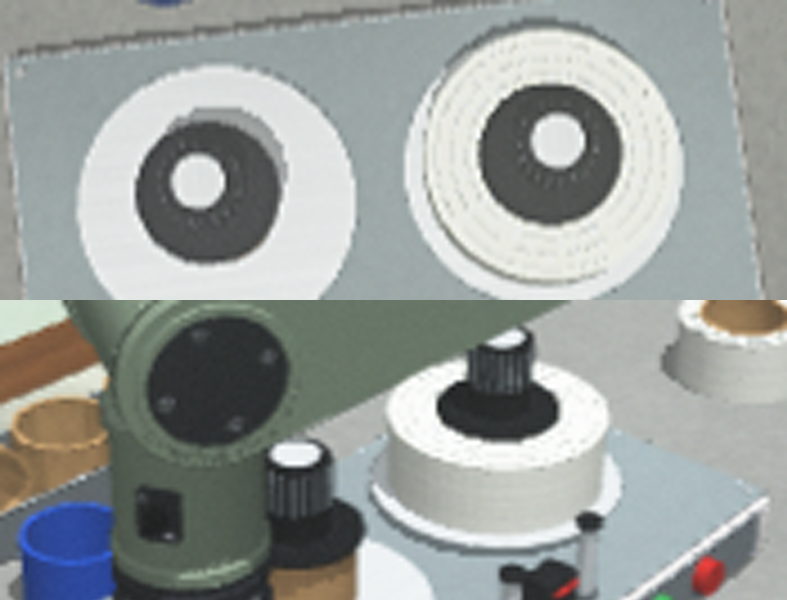

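Confirmed: the left cap stands on brown cardboard, and the right one is on the white roll. Left knob's white top is at top (269.0,190.2) and side (295.8,189.4); its flange centre is at top (271.2,192.9).

```bash
python3 - <<'E'
from h import *
print("top disc",ray("top",269.0-.4,190.2-.4,197),"side disc",ray("side",295.8-.4,189.4-.4,197))
print("flange",ray("top",271.2-.4,192.9-.4,138))
a=ray("top",348.5,181.1,197);print("roll cap",a, ray("top",225+552/4.5-.4,150+154/4.5-.4,138))
p=ray("top",271,193,74);print("platter",ray("top",225+217/4.5,150+205/4.5,74))
s=arm.sense();R=np.array(s["tcp_rot"])
P=(ray("top",268.6,189.8,197)+ray("side",295.4,189,197))/2
print(P,"local delta",R.T@(P-s["tcp_pos"]),"axis y-yaw deg",np.degrees(np.arctan2(R[1,1],R[0,1])))
E
```

```text
top disc [555.07810664 168.66785848 197.        ] side disc [552.30582592 169.24950367 197.        ]
flange [554.25226405 168.40079448 138.        ]
roll cap [574.60362806 -60.56619593 197.        ] [574.88586501 -61.53526835 138.        ]
platter [552.09305417 167.33390736  74.        ]
[553.69196628 168.95868107 197.        ] local delta [-435.62076018 -193.25233415   50.86129317] axis y-yaw deg 65.776872770915
```

Request:
apply_moves:
  xyz:
    - [-55, -24.4, 0]
    - [-110, -48.8, 0]
    - [-165, -73.2, 0]
    - [-220, -97.6, 0]
    - [-275, -122, 0]
  yaw: [0, 0, 0, 0, 0]
  hand: 100

```text
time_s: 0.72
tcp_pos: [437.6, 298.7, 248.1]
tcp_rot: [[-0.912, 0.41, -0.0], [0.41, 0.912, 0.0], [0.0, -0.0, -1.0]]
contact_force: [0.1, 0.8, -0.8]
opening: 85.5
```

Request:
apply_moves:
  xyz:
    - [-45, -20, 0]
    - [-90, -40, 0]
    - [-130, -57, 0]
    - [-161, -71.6, 0]
    - [-161, -71.6, 0]
  yaw: [0.16, 0.32, 0.48, 0.64, 0.8]

```text
time_s: 1.35
tcp_pos: [555.3, 166.8, 247.5]
tcp_rot: [[-0.333, 0.943, -0.001], [0.943, 0.333, -0.001], [-0.0, -0.001, -1.0]]
contact_force: [-1.2, 0.6, 0.8]
opening: 85.5
```

```bash
python3 - <<'E'
from h import *
import cv2
i=viewer.camera("top");j=viewer.camera("side")
s=arm.sense();R=np.array(s["tcp_rot"]);print(s["time_s"],s["tcp_pos"],s["q"],R.round(3).tolist(),s["contact_force"])
print(R.T@(np.array([554,168.5,177])-s["tcp_pos"]))
f=lambda i:cv2.resize(i[:,:,::-1],None,fx=4.5,fy=4.5,interpolation=cv2.INTER_CUBIC)
cv2.imwrite("pics/c2.png",np.hstack([f(i[150:250,225:310]),f(j[130:230,250:335])]))
E
```

```text
1.45 [554.19242974 168.29507053 247.66788428] [ 2.74870050e-01  3.27218986e-01  1.55492092e+00  2.00083305e-04
  1.26069988e+00 -7.22256143e-02] [[-0.34, 0.94, -0.001], [0.94, 0.34, -0.0], [0.0, -0.001, -1.0]] [-0.53856034  0.49142247  0.0479092 ]
[ 2.38375547e-01 -2.43274633e-02  7.06680372e+01]
```

View pics/c2.png

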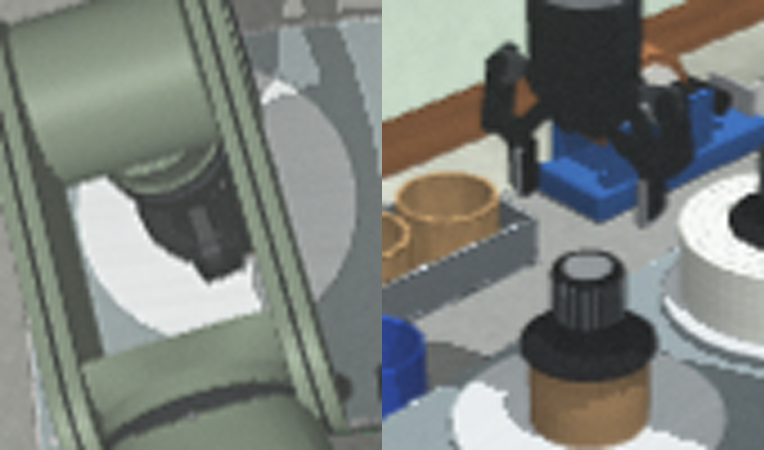

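The gripper is centred over the knob; the knob's top is at side (295.6,189.1), and the pads straddle it. Descending and closing.

Request:
apply_moves:
  xyz:
    - [0, 0, 20]
    - [0, 0, 40]
    - [0, 0, 56]
    - [0, 0, 70]
    - [0, 0, 70]
  yaw: [0, 0, 0, 0, 0]

```text
time_s: 2.08
tcp_pos: [553.5, 168.9, 177.2]
tcp_rot: [[-0.342, 0.94, -0.002], [0.94, 0.342, -0.001], [0.0, -0.002, -1.0]]
contact_force: [-0.2, 0.4, 0.7]
opening: 85.2
```

Request:
apply_moves:
  xyz:
    - [0, 0, 0]
    - [0, 0, 0]
    - [0, 0, 0]
    - [0, 0, 0]
    - [0, 0, 0]
  yaw: [0, 0, 0, 0, 0]
  hand: 30

```text
time_s: 2.7
tcp_pos: [554.6, 169.1, 179.3]
tcp_rot: [[-0.341, 0.94, 0.002], [0.94, 0.341, 0.001], [-0.0, 0.002, -1.0]]
contact_force: [-0.8, -0.6, 5.0]
opening: 48.6
```

```bash
python3 - <<'E'
from station import arm
s=arm.sense();print(s["time_s"],s["tcp_pos"],s["contact_force"],s["torque"],s["opening"])
E
```

```text
2.7 [554.56072464 169.05438687 179.32522512] [-0.82723365 -0.64247261  4.96326063] [-0.0715481   0.13906887 -0.04785103] 48.6264276333258
```

Gripped at 48.6 mm. Testing the right-hand direction first (counter-clockwise from above = negative yaw), gently.

Request:
apply_moves:
  xyz:
    - [0, 0, 0]
    - [0, 0, 0]
    - [0, 0, 0]
    - [0, 0, 0]
    - [0, 0, 0]
  yaw: [-0.04, -0.08, -0.12, -0.14, -0.14]
  hand: 0

```text
time_s: 3.32
tcp_pos: [554.3, 169.0, 179.7]
tcp_rot: [[-0.469, 0.883, 0.001], [0.883, 0.469, 0.0], [-0.0, 0.001, -1.0]]
contact_force: [-2.5, -0.7, 7.8]
opening: 48.7
```

```bash
python3 - <<'E'
from station import arm
s=arm.sense();print(s["time_s"],s["tcp_pos"],s["contact_force"],s["torque"],s["opening"],s["effort"],s["q"][5])
E
```

```text
3.325 [554.29831894 168.95381436 179.69601152] [-2.5197406  -0.74479365  7.82021957] [-0.15134864  0.41127195 -0.06295535] 48.65219432243289 [ 2.98633450e-02 -3.82939875e+01 -1.99475116e+01 -1.25400772e-02
 -6.66497424e-01 -1.06466697e-01] -0.21184600641437684
```

It turned 8° at only ~0.06 N m while rising slightly, so the thread is right-hand. Continuing to about 65°, following the rise.

Request:
apply_moves:
  xyz:
    - [0, 0, -0.6]
    - [0, 0, -1.0]
    - [0, 0, -1.4]
    - [0, 0, -1.8]
    - [0, 0, -2]
  yaw: [-0.1, -0.2, -0.3, -0.4, -0.5]

```text
time_s: 3.95
tcp_pos: [554.2, 168.9, 181.3]
tcp_rot: [[-0.837, 0.548, 0.001], [0.548, 0.837, 0.0], [-0.001, 0.001, -1.0]]
contact_force: [-0.6, 0.1, 5.9]
opening: 48.7
```

Request:
apply_moves:
  xyz:
    - [0, 0, -0.4]
    - [0, 0, -0.8]
    - [0, 0, -1.2]
    - [0, 0, -1.6]
    - [0, 0, -1.6]
  yaw: [-0.12, -0.24, -0.36, -0.5, -0.5]

```text
time_s: 4.58
tcp_pos: [554.1, 169.1, 182.3]
tcp_rot: [[-0.996, 0.084, 0.0], [0.084, 0.996, 0.001], [-0.0, 0.001, -1.0]]
contact_force: [-1.5, 1.1, 4.5]
opening: 48.5
```

```bash
python3 - <<'E'
from station import arm
s=arm.sense();print(s["time_s"],s["tcp_pos"],s["contact_force"],s["torque"],s["opening"],s["q"][5])
E
```

```text
4.575 [554.05558429 169.13665848 182.27555341] [-1.53484928  1.14032343  4.51647454] [ 0.15620856  0.22472003 -0.00583271] 48.450121087801364 -1.2104894723559245
```

Turned 65° with torque now about zero. A gentle lift next to test that it's free.

Request:
apply_moves:
  xyz:
    - [0, 0, -1]
    - [0, 0, -2]
    - [0, 0, -4]
    - [0, 0, -6]
    - [0, 0, -6]
  yaw: [0, 0, 0, 0, 0]

```text
time_s: 5.2
tcp_pos: [554.0, 168.9, 188.0]
tcp_rot: [[-0.997, 0.083, -0.0], [0.083, 0.997, -0.0], [0.0, -0.0, -1.0]]
contact_force: [-0.2, -0.6, -0.8]
opening: 48.6
```

Request:
apply_moves:
  xyz:
    - [0, 0, -5]
    - [0, 0, -10]
    - [0, 0, -15]
    - [0, 0, -20]
    - [0, 0, -26]
  yaw: [0, 0, 0, 0, 0]

```text
time_s: 5.82
tcp_pos: [554.1, 168.9, 214.3]
tcp_rot: [[-0.997, 0.083, 0.0], [0.083, 0.997, 0.0], [-0.0, 0.0, -1.0]]
contact_force: [0.0, 0.5, -0.5]
opening: 49.1
```

Request:
apply_moves:
  xyz:
    - [0, 0, -12]
    - [0, 0, -24]
    - [0, 0, -36]
    - [0, 0, -46]
    - [0, 0, -50]
  yaw: [0, 0, 0, 0, 0]

```text
time_s: 6.45
tcp_pos: [554.3, 169.0, 264.9]
tcp_rot: [[-0.997, 0.083, 0.001], [0.083, 0.997, 0.0], [-0.001, 0.001, -1.0]]
contact_force: [-0.2, -0.0, -0.8]
opening: 48.6
```

Request:
apply_moves:
  xyz:
    - [0, 0, 0]
    - [0, 0, 0]
    - [0, 0, 0]
    - [0, 0, 0]
    - [0, 0, 0]
  yaw: [0, 0, 0, 0, 0]

```text
time_s: 7.08
tcp_pos: [554.1, 168.9, 263.8]
tcp_rot: [[-0.997, 0.083, -0.0], [0.083, 0.997, -0.0], [0.0, -0.0, -1.0]]
contact_force: [0.8, -0.5, -1.2]
opening: 48.7
```

```bash
python3 - <<'E'
from h import *
j=viewer.camera("side")
s=arm.sense();print(s["time_s"],s["tcp_pos"],s["contact_force"],s["opening"])
cv2.imwrite("pics/c3.png",cv2.resize(j[110:260,230:410,::-1],None,fx=4,fy=4,interpolation=cv2.INTER_CUBIC))
E
```

```text
7.125 [554.08704472 168.92606255 263.81011035] [ 0.33130824  0.13197311 -1.49770478] 48.71869779969461
```

View pics/c3.png

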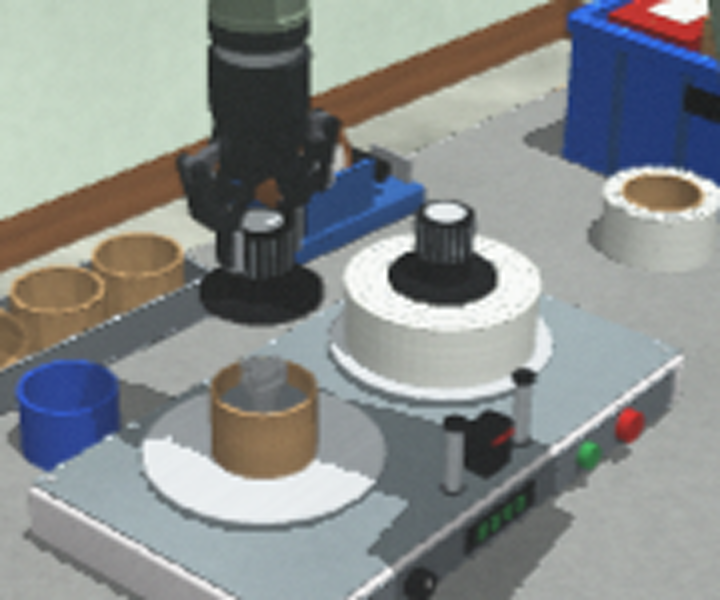

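The cap hangs upright in the gripper (crop 262,260), clear of everything. The core still stands on its platter (265,418), and the roll and its cap are unchanged (445,300). Handing in.

```bash
python3 -c "
from station import ticket
print(ticket.job_done())"
```

```text
the job is handed in; nothing more can be done
None
```

The cap over the bare core is off and held in the gripper, and I handed the job in at about 7 s of the 42 s allowed; the hand-in reports no verdict.

- **Unscrewing:** I gripped the knob and tried counter-clockwise first. It turned easily (about 0.06 N m) and rose, so the thread is right-hand and I never needed the other direction. At 65° the torque was about zero and the cap lifted straight off.
- **Last sensor readings:** The tool is about 85 mm above the grip height. The load on it is about 1.5 N downward, which fits a cap of about 0.15 kg hanging freely. The fingers are 48.7 mm apart, so the cap is held.
- **Last picture:** The cap is upright and touching nothing but the gripper. The core is standing on its platter, and the roll and its cap look unmoved.

I judged the core and roll positions by eye and did not measure them against the 12 mm limit. The last picture did not show the two cartons, the cutter or the marker, but the arm passed well above the bench on its way. No check failed or disagreed.

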